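# Put the scraper away in the pop-out drawer

## Task

Press the white push plate on top of the wooden tool chest so that its hidden drawer springs out, then put the red-handled paint scraper away in the drawer, lying flat on its floor, and leave the drawer standing open. Leave the green bottle and the paper cup on the cork mat, and the tape roll and the yellow jar on the chest, where they are.

Things in the scene. Friction and masses are not known exactly. Their poses are not given: they have to be found in the camera images.
- latch_top (a point): White square push plate, 50 x 50 mm, on top of the wooden tool chest; centre of its upper face, 14 mm above the chest's top, 55 mm behind the chest's front face. Moves straight down 8 mm against a spring (1.6 N to start, 4.8 N at the end); frees the drawer at about 6 mm; comes up by itself. Chest: fixed, 200 mm deep, 260 wide, 66 high. x: from chest's front to back, y across, z up
- latch (a joint): Travel of the push plate in m: 0 up, 0.008 fully pressed
- drawer (a joint): Drawer travel in m: 0 shut (flush with the chest's front, no handle, locked), 0.15 fully out. Once released its own spring runs it out along the chest's -x, towards the robot, within about 2 s, and holds it out with about 2 N. It cannot be pulled out while locked
- drawer_mid (a point): Centre of the drawer's floor (upper side, 13 mm above the table), 80 mm behind the outer face of the drawer's front; moves with the drawer: inside the chest when shut, 70 mm before the chest's front when out. x towards the chest's back, y across, z up. Inside 146 mm (x; 140 exposed when out) by 220 mm (y), open above; sides 31 mm above the floor, front 41 mm
- scraper_mid (a point): Paint scraper lying flat on a fixed cork mat (280 x 200 x 3 mm); 164 mm long, about 0.12 kg. Point midway along it, 10 mm above its underside; x towards the blade, z up. Red handle 24 mm wide, 20 high, from 82 mm behind the point to 18 mm ahead of it; balances 6 mm ahead of it. Steel blade beyond, 55 mm wide, 4 thick, underside level with the handle's
- bottle_mid (a point): Green paint bottle, 48 mm across, 95 mm high, standing on the far part of the mat: leave alone. Point at its centre, half-way up
- cup_mid (a point): Paper cup, 64 mm across, 65 mm high, standing on the far part of the mat: leave alone. Point at its centre, half-way up
- tape_mid (a point): Sand-coloured tape roll, 84 mm across, 25 mm high, lying on the rear of the chest's top: leave alone. Point at its centre, half-way up
- jar_mid (a point): Yellow jar, 54 mm across, 55 mm high, standing on the rear of the chest's top: leave alone. Point at its centre, half-way up
Things that resemble listed ones, but are neither listed nor needed, are in the scene too. What is shaped like the part that bears scraper_mid but blue or orange is not meant.

How it is judged:
On the way, in this order (a step that is already met when the one before it is completed fails the run):
1. the latch has been pressed and the drawer has sprung out (at least 130 mm) (value of joint drawer above 0.13 m), for 0.2 s.
2. the scraper is inside the open drawer (x of scraper_mid in the frame of drawer_mid between -0.07 and 0.075 m and y of scraper_mid in the frame of drawer_mid between -0.11 and 0.11 m and z of scraper_mid in the frame of drawer_mid below 0.03 m), for 0.2 s.
At the end, for the whole second after the job is handed in: The drawer stands out by at least 130 mm, the push plate is up again (pressed less than 3 mm), and the scraper lies at rest inside the drawer, flat on its floor: its centre less than 18 mm above the floor and tilted less than 0.15 rad (value of joint drawer above 0.13 m and value of joint latch below 0.003 m and x of scraper_mid in the frame of drawer_mid between -0.07 and 0.075 m and y of scraper_mid in the frame of drawer_mid between -0.11 and 0.11 m and z of scraper_mid in the frame of drawer_mid below 0.018 m and angle between the z axis of scraper_mid and the z axis of drawer_mid, either way round below 0.15 rad and linear speed of scraper below 0.02 m/s); the robot touches nothing.
It fails at once if the green bottle, cup, tape roll or jar moved by more than 30 mm (distance of any of bottle_mid, cup_mid, tape_mid, jar_mid from where it was at the start of the episode above 0.03 m).
It also fails if it takes over 48 s, if anything falls off the work surface, if the arm or the gripper's body presses on something with over 40 N, if the wrist force passes 120 N, or if a joint passes its speed limit or range.

## Robot

A 6-joint arm with a two-finger parallel gripper is mounted at the origin on the work surface. World frame = base frame: x ahead of the robot, y to its left, z up, the work surface at z = 0. Lengths are in m, angles in rad, forces in N, time in s.
With the tool pointing down it reaches from about 0.3 to 0.875 m from the base axis. Payload 6.4 kg.
Tool frame: the origin (TCP) lies between the finger pads; the fingertips stand 19 mm ahead of it and the grasp point (between the pads) is the TCP (ctrl.tips_ahead is the z of the fingertips in the tool frame, in m); z points along the fingers, y is the line along which they close (so a half turn about z gives the same grasp; the last joint's range is limited). The gripper opens to 85 mm and grips with 20 to 120 N. Pads are 22 mm wide; open, the fingers measure 114 mm over their backs; the gripper's body (76 mm by 85 mm) begins 54 mm behind the grasp point. The pads swing forward as they close: fully open they stand 13 mm farther back than shut.
Start: joints at [-1.447, 0.181, 1.607, -0, 1.354, -0.206], TCP at [0.186, -0.544, 0.25] pointing down, gripper open.
Joint ranges: [-2.99, 2.99], [-0.89, 2.07], [0.3, 2.58], [-1.14, 4.28], [0, 2.63], [-3.12, 3.12]. Speed limits (rad/s): [2.57, 2.57, 3.01, 3.14, 3.14, 3.14].

## Interface

Orientations are given as a unit quaternion [w, x, y, z].
In Python, from bench import readout, vision, ctrl gives the robot as it stands.
- The arm moves only by the tool play_rows, never from a script. Its arguments are lists of equal length, an entry for each row: "xyz": the shift along the tool's x, y, z in mm, a list of three; "rot": the turn, a rotation vector about the tool's x, y, z in rad, a list of three; "grip": the opening, from 0 (shut) to 1 (fully open). In form: {"xyz": [[x, y, z], ...], "rot": [[rx, ry, rz], ...], "grip": [grip, ...]}. A call has exactly 10 rows; each row is the pose to reach, as a shift and turn from the pose commanded when the call began, along the tool's axes at that moment; what a row does not reach only later rows make up. A row lasts 1/8 s, in which the tool goes at most 62.5 mm and 10.7 degrees, less where a joint would pass 70% of its speed; a pose out of reach is approached as far as the arm can. A call with a gripper value outside its range is refused whole. The fingers move at their own pace and stop on an object; the grip force is fixed at half the most. Time passes only in rows, so rows that repeat a pose let the fingers close, or fill a call up. It gives the time, the measured TCP pose, the force, the opening and the grip force at its end, in the units of the state.
- readout.get_obs(): the state, without advancing time (a new reading comes with each control period).
- vision.camera(name): name is "side" or "top"; returns a dict with "color" (384x512x3 uint8, red, green, blue), "depth" (384x512 float32, m along the optical axis (not along the pixel's ray), 0 where there is no reading), "camera_matrix" (3x3 intrinsics, pixels), "k1" (the pictures are not rectified: a ray, as slopes to the right and down, at radius r is drawn at 1 + k1 r^2 times it, then the intrinsics apply), "extrinsics" (4x4, takes a point from camera to world coordinates). Camera axes: x right, y down, z forward; pixel columns grow to the right and rows downward; lengths in m; the calibration is good to about 2 mm. A picture is of the moment at which its call begins.
- ctrl.hand_in(): hands the job in; it is judged then, once.
The state is a dict: "time_s": time; "q": joint angles; "dq": joint speeds; "joint_efforts": joint torques, N m; "eef_pos": TCP position; "eef_rot": TCP orientation; "wrist_force": force on the tool from outside, world axes, zero at the start; "torque": the same for the moment, N m; "opening": opening from 0.0 (shut) to 1.0 (fully open); "grasp_force": force on a finger pad.
Only numpy, scipy, OpenCV 4.12 (cv2) and the standard library are available. Lean on these libraries where they do the work, as an engineer would, in place of code of your own. Each camera call takes 0.05 s, during which the arm holds its last target. There are 200 camera calls.

## Working session

There is one attempt and no reset: what is moved stays moved. The work goes in short steps, Python scripts to look and compute and a tool call to move; the robot and the scene stay as the last step left them, time stands still between calls to the robot, and variables do not carry over. Pictures are saved under pics/ and viewed, at most 10 in all, crops included, and the job is handed in when it is done.

Besides the shell and the picture viewer there is one more tool, called after ">>>" as name(argument=value, ...) on one line, values as JSON. play_rows: Moves the arm, as the interface text tells. Its arguments: {"type":"object","properties":{"xyz":{"type":"array","items":{"type":"array","items":{"type":"number"}}},"rot":{"type":"array","items":{"type":"array","items":{"type":"number"}}},"grip":{"type":"array","items":{"type":"number"}}},"required":["xyz","rot","grip"]}

```bash
mkdir -p pics
cat > h.py <<'E'
import numpy as np, cv2
from bench import readout, vision, ctrl
def cam(n): return vision.camera(n)
def save(c,f): cv2.imwrite('pics/'+f,cv2.cvtColor(c['color'],cv2.COLOR_RGB2BGR))
def ray(c,uv):
    K=c['camera_matrix']; uv=np.asarray(uv,float).reshape(-1,2)
    d=cv2.undistortPoints(uv.reshape(-1,1,2),K,np.array([c['k1'],0,0,0,0.]) ).reshape(-1,2)
    E=c['extrinsics']; r=np.c_[d,np.ones(len(d))]
    return E[:3,3], r@E[:3,:3].T
def plane(c,uv,z):
    o,r=ray(c,uv); return o+r*((z-o[2])/r[:,2])[:,None]
def depthpt(c,uv):
    o,r=ray(c,uv); uv=np.asarray(uv).reshape(-1,2).round().astype(int)
    return o+r*c['depth'][uv[:,1],uv[:,0]][:,None]
E
python3 - <<'E'
from h import *
import pickle
for n in('top','side'):
    c=cam(n); save(c,n+'0.png'); pickle.dump(c,open(n+'0.pkl','wb')); print(n,c['extrinsics'].round(3).tolist(),c['k1'])
print(readout.get_obs())
E
```

```text
top [[0.025, -0.999, 0.031, 0.47], [-1.0, -0.025, -0.018, -0.028], [0.019, -0.031, -0.999, 1.264], [0.0, 0.0, 0.0, 1.0]] -0.17161147704162827
side [[-0.999, -0.03, 0.037, 0.471], [-0.047, 0.554, -0.832, 1.039], [0.005, -0.832, -0.554, 0.821], [0.0, 0.0, 0.0, 1.0]] -0.1679917108893415
{'time_s': 0.1, 'q': array([-1.44728420e+00,  1.81458888e-01,  1.60789910e+00, -5.46244791e-06,
        1.35380520e+00, -2.06285112e-01]), 'dq': array([-2.19766752e-04, -1.27396168e-03, -8.75699976e-05, -1.77045957e-03,
        7.22473352e-04,  2.40001362e-03]), 'joint_efforts': array([ 3.46686456e-04, -4.45876265e+01, -3.52239311e+01, -2.88353212e-04,
        4.14389768e-03,  5.05647483e-05]), 'eef_pos': array([ 0.18617917, -0.54353388,  0.24948295]), 'eef_rot': array([-7.84703941e-04,  9.86434601e-01,  1.64152859e-01,  2.98256996e-05]), 'wrist_force': array([-0.08702773,  0.71868231,  0.42851322]), 'torque': array([ 0.04176962, -0.00911395, -0.01260075]), 'grasp_force': 0.0, 'opening': 0.9991688369277157}
```

View pics/top0.png

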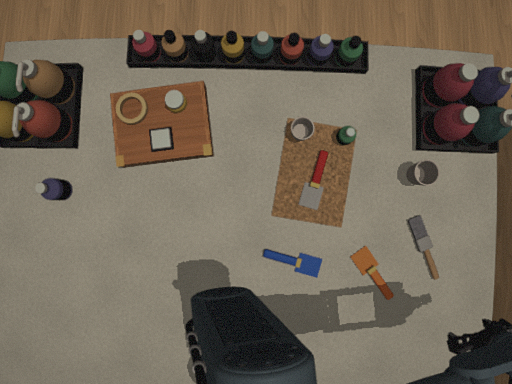

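View pics/side0.png

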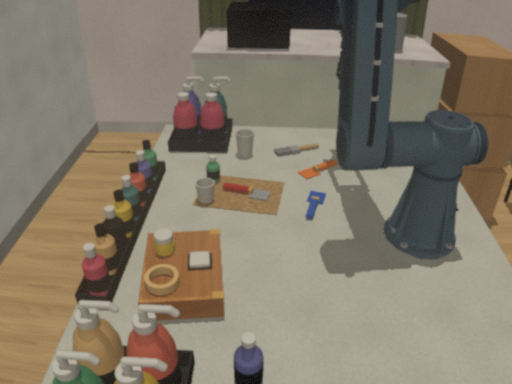

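The top view shows four scraper-like things: the red-handled one on the mat (318,180), a blue one (293,263), an orange one (372,272) and a grey and brown one (424,246). I choose the red one on the mat, with its handle at (320,168) and blade at (311,196). The cup is at (302,129), the bottle at (347,135), the push plate at (161,139), the tape at (131,107) and the jar at (175,100). The side view agrees: handle (238,188), plate (200,260).

```bash
cat > m.py <<'E'
from h import *
import pickle
T=pickle.load(open('top0.pkl','rb'));S=pickle.load(open('side0.pkl','rb'))
def blob(c,lo,hi,box):
    x0,y0,x1,y1=box; hsv=cv2.cvtColor(c['color'],cv2.COLOR_RGB2HSV)
    m=np.zeros(hsv.shape[:2],np.uint8); m[y0:y1,x0:x1]=cv2.inRange(hsv,lo,hi)[y0:y1,x0:x1]
    n,l,s,ce=cv2.connectedComponentsWithStats(m); i=1+s[1:,4].argmax()
    cs,_=cv2.findContours((l==i).astype(np.uint8),0,1)
    return ce[i],s[i],max(cs,key=cv2.contourArea),l==i
def tri(a,b):
    o1,r1=ray(T,a);o2,r2=ray(S,b);A=np.c_[r1[0],-r2[0]];t=np.linalg.lstsq(A,o2-o1,rcond=None)[0]
    p,q=o1+t[0]*r1[0],o2+t[1]*r2[0]; return ((p+q)/2).round(4),np.linalg.norm(p-q).round(4)
if __name__=='__main__':
    R=[(0,170,60),(5,255,255)]
    for nm,R,bt,bs in [('red',R,(300,140,340,195),(215,175,260,200)),('plate',[(0,0,140),(180,60,255)],(145,120,180,160),(185,245,215,268))]:
        a=blob(T,*R,bt);b=blob(S,*R,bs); print(nm,a[0],a[1],b[0],b[1],tri(a[0],b[0]))
        z=.017 if nm=='red' else .08
        rc=cv2.minAreaRect(plane(T,a[2].reshape(-1,2),z)[:,:2].astype(np.float32)); print(rc, cv2.boxPoints(rc).round(4).tolist())
        ys,xs=np.where(a[3]); print('depth z',np.median(depthpt(T,np.c_[xs,ys])[:,2]))
    px=[(324,154),(316,187),(311,196),(302,129),(347,130),(210,155),(121,164),(111,90),(205,84),(131,107),(175,98)]
    for u in px: print(u,depthpt(T,u).round(3))
    tt=T['color'][75:215,100:365]; cv2.imwrite('pics/crop.png',cv2.resize(tt[:,:,::-1],None,fx=3,fy=3,interpolation=2))
E
python3 m.py
```

```text
red [319.77637131 165.97890295] [312 150  16  33 237] [228.54545455 185.18181818] [225 184   8   3  11] (array([ 0.5944, -0.2077,  0.0252]), np.float64(0.0235))
((0.5828499794006348, -0.20928996801376343), (0.022797459736466408, 0.09041111916303635), 74.68497467041016) [[0.5361999869346619, -0.20829999446868896], [0.6233999729156494, -0.2321999967098236], [0.6294999718666077, -0.2101999968290329], [0.5422999858856201, -0.18639999628067017]]
depth z 0.022156560589249086
plate [160.26421405 138.30100334] [151 129  19  19 299] [199.04887218 258.39849624] [190 251  20  15 266] (array([0.6408, 0.2233, 0.0774]), np.float64(0.0))
((0.6401800513267517, 0.2229573130607605), (0.04575828090310097, 0.04643244296312332), 8.55276870727539) [[0.6140999794006348, 0.24250000715255737], [0.6209999918937683, 0.19660000503063202], [0.6662999987602234, 0.20340000092983246], [0.6593999862670898, 0.2493000030517578]]
depth z 0.07942334546672325
(324, 154) [[ 0.617 -0.22   0.023]]
(316, 187) [[ 0.524 -0.199  0.023]]
(311, 196) [[ 0.5   -0.188  0.005]]
(302, 129) [[ 0.687 -0.159  0.006]]
(347, 130) [[ 0.673 -0.268  0.099]]
(210, 155) [[0.604 0.094 0.034]]
(121, 164) [[0.571 0.33  0.067]]
(111, 90) [[ 0.791  0.391 -0.002]]
(205, 84) [[ 0.811  0.119 -0.001]]
(131, 107) [[0.726 0.31  0.066]]
(175, 98) [[0.74  0.181 0.119]]
```

View pics/crop.png

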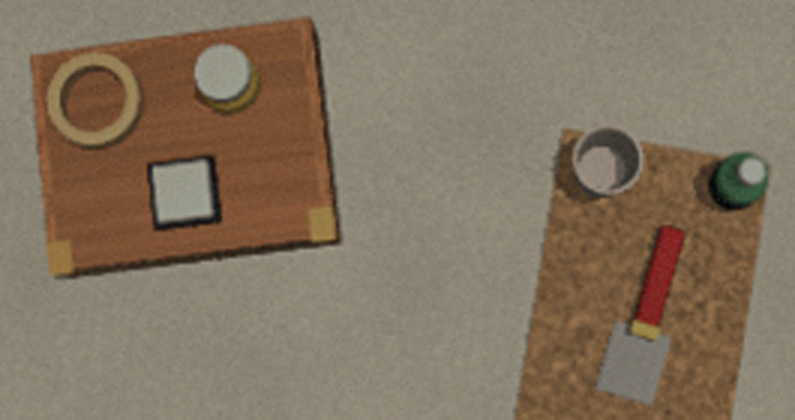

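The crop confirms the target: a red handle with a brass collar and steel blade on the mat. The white plate in its dark frame sits on the chest, with the tape and jar behind it. The heights match the text: handle top 22 mm, plate about 79 mm.

```bash
cat >> h.py <<'E'
from scipy.spatial.transform import Rotation as Ro
def delta(p,yaw):
    """shift (mm) and rotvec in present tool axes to reach p, tool down with tool-x at yaw (deg)"""
    o=readout.get_obs(); R=Ro.from_quat(np.roll(o['eef_rot'],-1)); y=np.radians(yaw)
    G=Ro.from_matrix(np.c_[[np.cos(y),np.sin(y),0],[np.sin(y),-np.cos(y),0],[0,0,-1]])
    return (R.inv().apply(np.array(p)-o['eef_pos'])*1000).round(1),(R.inv()*G).as_rotvec().round(3)
E
python3 - <<'E'
from m import *
hsv=cv2.cvtColor(S['color'],cv2.COLOR_RGB2HSV); m=np.zeros((384,512),np.uint8)
sub=hsv[178:198,215:258]; m[178:198,215:258]=(((sub[...,0]<8)|(sub[...,0]>172))&(sub[...,1]>150)&(sub[...,2]>60))
ys,xs=np.where(m); b=(xs.mean(),ys.mean()); print(b,xs.min(),xs.max(),len(xs))
a=blob(T,(0,170,60),(5,255,255),(300,140,340,195))[0]; print(tri(a,b))
print(ctrl.tips_ahead, delta((.6404,.223,.15),98.5))
E
```

```text
(np.float64(234.9504132231405), np.float64(186.93388429752065)) 224 247 121
(array([ 0.5839, -0.2092,  0.0184]), np.float64(0.0012))
0.019 (array([ 678. , -578. ,  100.6]), array([-1.000e-03, -1.000e-03, -1.389e+00]))
```

>>> play_rows(xyz=[[44,-38,0],[88,-75,0],[132,-113,5],[176,-150,5],[220,-188,10],[264,-225,10],[308,-263,10],[352,-300,20],[396,-338,20],[440,-375,20]], rot=[[0,0,-0.14],[0,0,-0.28],[0,0,-0.42],[0,0,-0.56],[0,0,-0.7],[0,0,-0.84],[0,0,-0.98],[0,0,-1.12],[0,0,-1.26],[0,0,-1.39]], grip=[0,0,0,0,0,0,0,0,0,0])

```text
time_s: 1.35
eef_pos: [0.4815, -0.0448, 0.23]
eef_rot: [-0.0, 0.651, 0.759, -0.0]
wrist_force: [0.1, -0.8, 0.5]
opening: -0.001
grasp_force: 0.0
```

```bash
python3 -c "
from h import *
print(delta((.6404,.223,.12),98.5))"
```

```text
(array([240.3, 198. , 110. ]), array([-0.   , -0.   ,  0.005]))
```

>>> play_rows(xyz=[[40,33,0],[80,66,20],[120,99,40],[160,132,60],[200,165,80],[240,198,95],[240,198,110],[240,198,110],[240,198,110],[240,198,110]], rot=[[0,0,0],[0,0,0],[0,0,0],[0,0,0],[0,0,0],[0,0,0],[0,0,0],[0,0,0],[0,0,0],[0,0,0]], grip=[0,0,0,0,0,0,0,0,0,0])

```text
time_s: 2.6
eef_pos: [0.6418, 0.2191, 0.1216]
eef_rot: [0.001, 0.653, 0.757, 0.001]
wrist_force: [0.6, -1.0, 0.6]
opening: 0.001
grasp_force: 0.0
```

>>> play_rows(xyz=[[0,0,5],[0,0,10],[0,0,15],[0,0,20],[0,0,23],[0,0,26],[0,0,28],[0,0,28],[0,0,28],[0,0,28]], rot=[[0,0,0],[0,0,0],[0,0,0],[0,0,0],[0,0,0],[0,0,0],[0,0,0],[0,0,0],[0,0,0],[0,0,0]], grip=[0,0,0,0,0,0,0,0,0,0])

```text
time_s: 3.85
eef_pos: [0.6412, 0.22, 0.0924]
eef_rot: [-0.0, 0.653, 0.758, -0.0]
wrist_force: [-2.8, -1.4, 3.4]
opening: 0.004
grasp_force: 1.9
```

```bash
python3 -c "
from h import *
c=cam('side'); save(c,'side1.png'); print(delta((.6404,.223,.0915),98.5),readout.get_obs()['wrist_force'])
print(depthpt(c,[(240,275),(245,290),(236,280)]).round(3))"
```

```text
(array([ 3.1, -0.4,  0.9]), array([-0.   , -0.   ,  0.001])) [-2.11921489  0.18048742  3.87084219]
[[0.538 0.215 0.017]
 [0.521 0.266 0.014]
 [0.547 0.228 0.011]]
```

>>> play_rows(xyz=[[0,0,-30],[0,0,-75],[-40,-15,-100],[-95,-36,-100],[-150,-57,-100],[-205,-77,-100],[-260,-98,-100],[-315,-119,-100],[-365,-138,-90],[-402,-152,-80]], rot=[[0,0,0],[0,0,0],[0,0,-0.15],[0,0,-0.3],[0,0,-0.45],[0,0,-0.6],[0,0,-0.75],[0,0,-0.9],[0,0,-1.05],[0,0,-1.155]], grip=[0,0,0,0,1,1,1,1,1,1])

```text
time_s: 5.15
eef_pos: [0.5502, -0.2026, 0.172]
eef_rot: [0.001, 0.132, 0.991, -0.0]
wrist_force: [0.5, 0.7, 0.6]
opening: 0.998
grasp_force: 0.0
```

```bash
python3 -c "
from h import *
c=cam('side'); save(c,'side2.png'); print(delta((.550,-.200,.026),164.7))"
```

```text
(array([  0.3,   6.8, 144.5]), array([-0.002, -0.001,  0.004]))
```

View pics/side2.png

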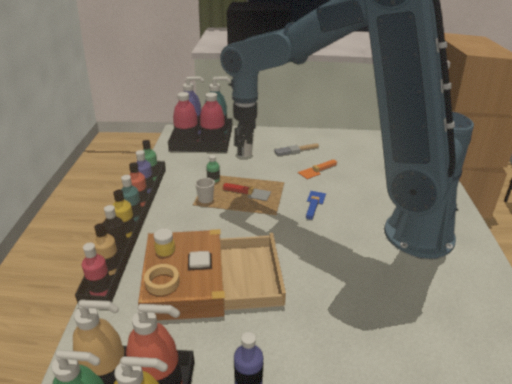

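The drawer is out, spanning about (222..282, 238..305), and nothing else has moved. The gripper hangs over the scraper.

>>> play_rows(xyz=[[0,0,20],[0,0,40],[0,0,60],[0,0,80],[0,0,95],[0,0,105],[0,0,110],[0,0,110],[0,0,110],[0,0,110]], rot=[[0,0,0],[0,0,0],[0,0,0],[0,0,0],[0,0,0],[0,0,0],[0,0,0],[0,0,0],[0,0,0],[0,0,0]], grip=[1,1,1,1,1,1,1,1,1,1])

```text
time_s: 6.45
eef_pos: [0.551, -0.2003, 0.0629]
eef_rot: [0.001, 0.133, 0.991, -0.0]
wrist_force: [0.5, 0.1, -0.2]
opening: 1.002
grasp_force: 0.0
```

```bash
python3 -c "
from h import *
c=cam('side'); cv2.imwrite('pics/s3.png',cv2.resize(c['color'][110:230,170:310,::-1],None,fx=5,fy=5)); print(delta((.550,-.200,.026),164.7))"
```

```text
(array([ 1. ,  0. , 36.8]), array([-0.   ,  0.001,  0.   ]))
```

View pics/s3.png

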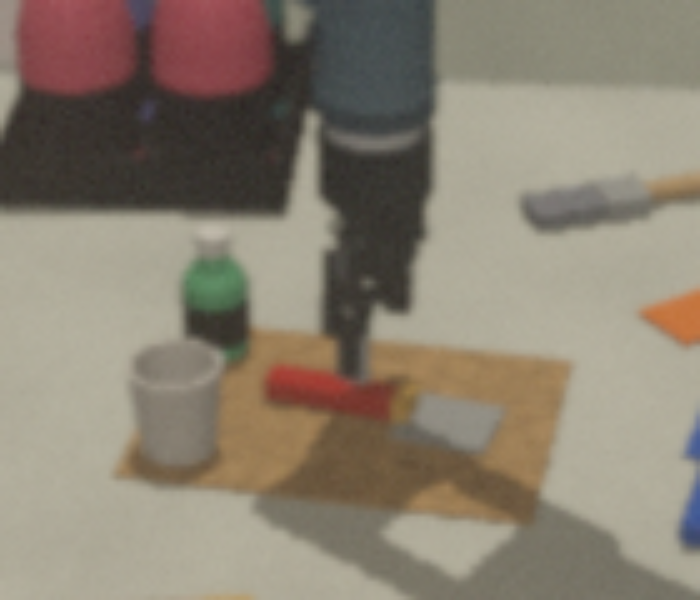

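The fingers straddle the red handle at crop (360,380), clear of the cup (175,400) and the bottle (215,300). Next: lower and close.

>>> play_rows(xyz=[[0,0,12],[0,0,24],[0,0,32],[0,0,36],[0,0,36],[0,0,36],[0,0,36],[0,0,36],[0,0,36],[0,0,36]], rot=[[0,0,0],[0,0,0],[0,0,0],[0,0,0],[0,0,0],[0,0,0],[0,0,0],[0,0,0],[0,0,0],[0,0,0]], grip=[1,1,1,1,1,0,0,0,0,0])

```text
time_s: 7.75
eef_pos: [0.551, -0.2003, 0.0268]
eef_rot: [0.0, 0.133, 0.991, -0.0]
wrist_force: [0.2, 0.3, 3.3]
opening: 0.263
grasp_force: 59.4
```

>>> play_rows(xyz=[[0,0,-8],[0,0,-20],[0,0,-40],[0,0,-60],[0,0,-80],[0,0,-100],[0,0,-115],[0,0,-120],[0,0,-120],[0,0,-120]], rot=[[0,0,0],[0,0,0],[0,0,0],[0,0,0],[0,0,0],[0,0,0],[0,0,0],[0,0,0],[0,0,0],[0,0,0]], grip=[0,0,0,0,0,0,0,0,0,0])

```text
time_s: 9.0
eef_pos: [0.5501, -0.1998, 0.1454]
eef_rot: [-0.001, 0.133, 0.991, 0.0]
wrist_force: [0.1, 0.1, -0.6]
opening: 0.265
grasp_force: 58.9
```

```bash
python3 -c "
from h import *
import pickle
o=readout.get_obs(); print(o['opening'],o['wrist_force'])
c=cam('side'); cv2.imwrite('pics/s4.png',cv2.resize(c['color'][80:320,140:320,::-1],None,fx=2.5,fy=2.5))
t=cam('top'); pickle.dump(t,open('top1.pkl','wb')); save(t,'top1.png')
print(delta((.517,.204,.147),98.5))"
```

```text
0.26497309044078765 [ 0.05113132  0.12594652 -0.56597879]
(array([138.5, 380.8,  -1.2]), array([-0.   , -0.002,  1.156]))
```

View pics/s4.png

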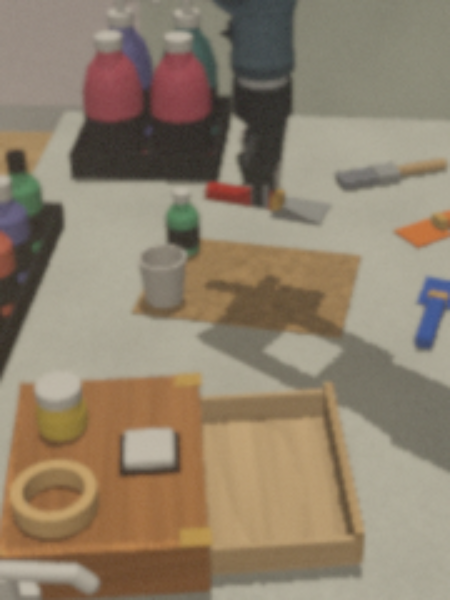

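View pics/top1.png

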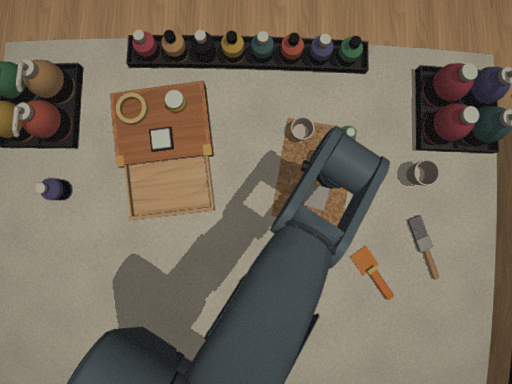

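The scraper hangs level in the grip (side crop: handle (228,193), blade (300,208)). The top view shows the open drawer with front corners at about (131,218) and (214,211), and the clutter unchanged.

```bash
python3 -c "
from h import *
import pickle
t=pickle.load(open('top1.pkl','rb'))
f=plane(t,[(131,217),(213,211)],.054); print(f.round(3)); v=(f[0]-f[1])[:2]; print(np.degrees(np.arctan2(v[1],v[0])),np.linalg.norm(v))
v/=np.linalg.norm(v); print('mid',f.mean(0)[:2]+.08*np.array([v[1],-v[0]]))
print(depthpt(t,[(170,188),(160,200),(185,175)]).round(3))"
```

```text
[[0.43  0.301 0.054]
 [0.452 0.079 0.054]]
95.73913793446724 0.2228579807082493
mid [0.52042948 0.19828267]
[[0.512 0.204 0.013]
 [0.478 0.231 0.014]
 [0.549 0.163 0.015]]
```

>>> play_rows(xyz=[[16,45,-5],[32,90,-5],[48,135,-5],[64,180,-5],[80,225,-5],[96,270,-5],[112,310,-5],[128,345,-5],[136,368,-5],[138,380,-5]], rot=[[0,0,0.1],[0,0,0.22],[0,0,0.34],[0,0,0.46],[0,0,0.58],[0,0,0.7],[0,0,0.82],[0,0,0.94],[0,0,1.06],[0,0,1.156]], grip=[0,0,0,0,0,0,0,0,0,0])

```text
time_s: 10.35
eef_pos: [0.5169, 0.2043, 0.1507]
eef_rot: [-0.0, 0.654, 0.757, -0.0]
wrist_force: [0.6, 0.1, -1.2]
opening: 0.265
grasp_force: 59.0
```

>>> play_rows(xyz=[[0,0,20],[0,0,40],[0,0,60],[0,0,75],[0,0,88],[0,0,98],[0,0,105],[0,0,109],[0,0,109],[0,0,109]], rot=[[0,0,0],[0,0,0],[0,0,0],[0,0,0],[0,0,0],[0,0,0],[0,0,0],[0,0,0],[0,0,0],[0,0,0]], grip=[0,0,0,0,0,0,0,0,0,0])

```text
time_s: 11.6
eef_pos: [0.5181, 0.2029, 0.0427]
eef_rot: [0.0, 0.653, 0.757, 0.0]
wrist_force: [0.3, -0.1, -0.4]
opening: 0.263
grasp_force: 59.0
```

```bash
python3 -c "
from h import *
o=readout.get_obs(); print(o['eef_pos'],o['wrist_force'])
c=cam('side'); cv2.imwrite('pics/s5.png',cv2.resize(c['color'][180:330,130:310,::-1],None,fx=4,fy=4))"
```

```text
[0.5180528  0.20290239 0.04272357] [ 0.26312547 -0.13554169 -0.38766205]
```

View pics/s5.png

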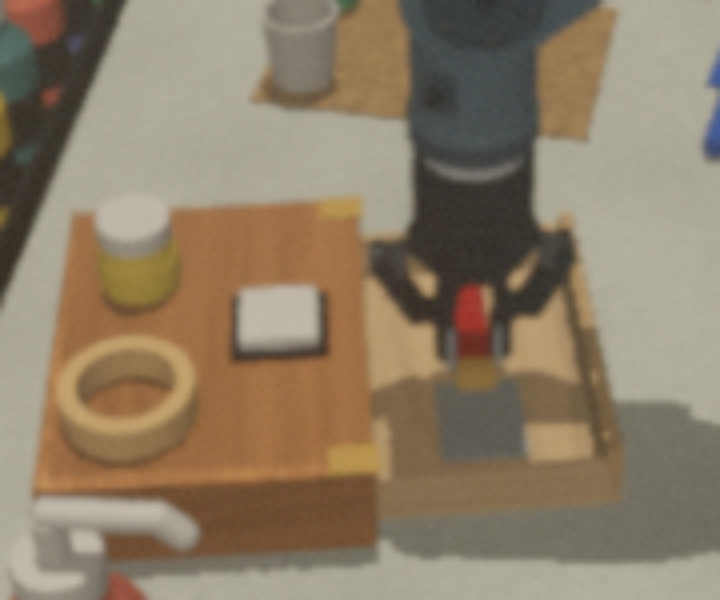

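The scraper is inside the drawer walls, with its blade at crop (480,420), well clear of both ends. Next: lower 5 mm, open part way and rise.

>>> play_rows(xyz=[[0,0,2],[0,0,4],[0,0,5],[0,0,5],[0,0,5],[0,0,5],[0,0,5],[0,0,5],[0,0,5],[0,0,5]], rot=[[0,0,0],[0,0,0],[0,0,0],[0,0,0],[0,0,0],[0,0,0],[0,0,0],[0,0,0],[0,0,0],[0,0,0]], grip=[0,0,0,0,0,0.55,0.55,0.55,0.55,0.55])

```text
time_s: 12.9
eef_pos: [0.5177, 0.2028, 0.0373]
eef_rot: [0.0, 0.653, 0.757, 0.0]
wrist_force: [0.3, 0.1, -0.4]
opening: 0.551
grasp_force: 0.0
```

>>> play_rows(xyz=[[0,0,-10],[0,0,-25],[0,0,-45],[0,0,-70],[0,0,-100],[0,0,-130],[-50,0,-160],[-110,0,-170],[-170,0,-170],[-220,0,-170]], rot=[[0,0,0],[0,0,0],[0,0,0],[0,0,0],[0,0,0],[0,0,0],[0,0,0],[0,0,0],[0,0,0],[0,0,0]], grip=[0.55,0.55,0.55,0.55,0.55,0.55,0.55,0.55,0.55,0.55])

```text
time_s: 14.15
eef_pos: [0.5506, -0.017, 0.2092]
eef_rot: [0.001, 0.653, 0.757, 0.001]
wrist_force: [0.7, -1.1, 1.2]
opening: 0.548
grasp_force: 0.0
```

```bash
python3 -c "
from h import *
c=cam('side'); t=cam('top')
a=cv2.resize(c['color'][180:330,130:310],None,fx=2.2,fy=2.2); b=cv2.resize(t['color'][75:225,100:280],None,fx=2.2,fy=2.2)
cv2.imwrite('pics/s6.png',np.hstack([a,b])[:,:,::-1])
h=cv2.cvtColor(t['color'],cv2.COLOR_RGB2HSV); m=cv2.inRange(h,(0,170,50),(5,255,255)); m[:,:125]=0;m[:,215:]=0;m[:160]=0;m[215:]=0
ys,xs=np.where(m); P=depthpt(t,np.c_[xs,ys]); print(len(xs),np.median(P,0).round(4),P[:,2].min(),P[:,2].max()); i=[ys.argmin(),ys.argmax(),xs.argmin(),xs.argmax()]; print(P[i].round(3))"
```

```text
206 [0.5222 0.1762 0.0327] 0.02511910759816316 0.038576804889129734
[[0.537 0.141 0.031]
 [0.505 0.211 0.034]
 [0.525 0.216 0.028]
 [0.524 0.124 0.032]]
```

View pics/s6.png

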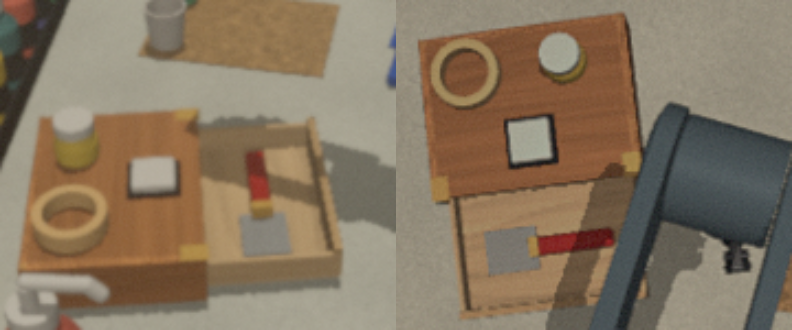

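Both views show the scraper flat on the drawer floor, its handle top at 33 mm as expected. The drawer is open, the plate is up and the arm is clear. I'll let it settle for one call, then hand in.

>>> play_rows(xyz=[[0,0,0],[0,0,0],[0,0,0],[0,0,0],[0,0,0],[0,0,0],[0,0,0],[0,0,0],[0,0,0],[0,0,0]], rot=[[0,0,0],[0,0,0],[0,0,0],[0,0,0],[0,0,0],[0,0,0],[0,0,0],[0,0,0],[0,0,0],[0,0,0]], grip=[0.55,0.55,0.55,0.55,0.55,0.55,0.55,0.55,0.55,0.55])

```text
time_s: 15.5
eef_pos: [0.5501, -0.0148, 0.2073]
eef_rot: [-0.0, 0.653, 0.757, -0.0]
wrist_force: [0.8, 0.1, -0.3]
opening: 0.553
grasp_force: 0.0
```

```bash
python3 -c "
from bench import ctrl
print(ctrl.hand_in())"
```

```text
the job is handed in; nothing more can be done
None
```

I handed the job in at 15.5 s (the hand-in returned no verdict): the push plate released the drawer and is up again, the red scraper lies flat in the open drawer, and the last pictures show the cup, tape and jar in place; the bottle, last seen in full at the lift, was never approached.

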